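Release a bayonet lens from its bench mount

ROBOT

A 6-joint arm with a two-finger parallel gripper is mounted at the origin on a cart in front of the work surface, level with it; the furniture and walls round the work are solid. World frame = base frame: x ahead of the robot, y to its left, z up, the work surface at z = 0. Lengths are in m, angles in rad, forces in N, time in s.
With the tool pointing down it reaches from about 0.375 to 0.9 m from the base axis. Payload 3.1 kg.
Tool frame: the origin (TCP) lies midway between the tips of the shut fingers; the grasp point (between the pads) lies 19 mm behind it; x points along the fingers, z is the direction in which the jaws open and shut, and the axes are right-handed (so a half turn about x gives the same grasp; the last joint's range is limited). The gripper opens to 85 mm and grips with 20 to 120 N. Pads are 22 mm wide; open, the fingers measure 114 mm over their backs; the gripper's body (76 mm by 85 mm) begins 54 mm behind the grasp point. The pads swing forward as they close: fully open they stand 13 mm farther back than shut.
Start: joints at [-1.284, 0.527, 1.433, -0, 1.181, -0.178], TCP at [0.281, -0.558, 0.231] pointing down, gripper open.
Joint ranges: [-3.08, 3.08], [-0.75, 2.2], [0.22, 2.44], [-1.43, 4.57], [0, 2.65], [-2.85, 2.85]. Speed limits (rad/s): [2.79, 2.79, 3.14, 3.14, 3.14, 3.14].

INTERFACE

Orientations are given as a unit quaternion [x, y, z, w].
In Python, from station import telemetry, optics, manip gives the robot as it stands.
- The arm moves only by the tool step_arm, never from a script. Its argument "commands" is a list of rows, each a list of 4 numbers: the shift along the tool's x, y, z in m, then the turn about the tool's x in rad. A call has 1 to 8 rows; each row is the pose to reach, as a shift and turn from the pose measured when the call began, along the tool's axes at that moment; what a row does not reach only later rows make up. A row lasts 1/12 s, in which the tool goes at most 41.7 mm and 7.16 degrees, less where a joint would pass 70% of its speed; a pose out of reach is approached as far as the arm can. A call with a gripper value outside its range is refused whole. "jaw" is the finger opening in m, from 0 to 0.0854, set as the call begins (left out, the last holds). The fingers move at their own pace and stop on an object; "grip_force" is the grip in N (left out, the last holds). Time passes only in rows, so rows that repeat a pose let the fingers close. It gives the time, the measured TCP pose, the force and the opening at its end, in the units of the state.
- telemetry.sense(): the state, without advancing time (a new reading comes with each control period).
- optics.snapshot(name): name is "scene" or "top" or "wrist"; returns the picture (384x512x3 uint8, red, green, blue); there is no depth.
- optics.camera_params(name): a dict with "mtx" (3x3 intrinsics, pixels), "k1" (the pictures are not rectified: a ray, as slopes to the right and down, at radius r is drawn at 1 + k1 r^2 times it, then the intrinsics apply), "origin" and "attitude" of the camera in the world. Camera axes: x right, y down, z forward; pixel columns grow to the right and rows downward; lengths in m; the calibration is good to about 2 mm. A picture is of the moment at which its call begins: read the wrist's pose just before it. camera_params takes no time and is no camera call; for the wrist camera it gives the pose at the moment of the call.
- manip.sign_off(): hands the job in, once; it reports no verdict.
The state is a dict: "t": time; "q": joint angles; "qd": joint speeds; "tau": joint torques, N m; "tcp_pos": TCP position; "tool_rot": TCP orientation; "force": force on the tool from outside, world axes, zero at the start; "ft_torque": the same for the moment, N m; "finger_gap": opening from 0.0 (shut) to 1.0 (fully open).
Only numpy, scipy, OpenCV 4.12 (cv2) and the standard library are available. Lean on these libraries where they do the work, as an engineer would, in place of code of your own. Each camera call takes 0.05 s, during which the arm holds its last target.

TASK

Take the bayonet lens off its bench mount: swing the yellow guard well aside, press the red release button all the way down, turn the lens a quarter turn anticlockwise (seen from above) until it stops - its orange lever is there to be pushed - and lift it off. Set it down gently, upright, with its round foot wholly on the blue pad, and do not disturb the small bottle, the cover glass box or the objective case.

Things in the scene. Friction and masses are not known exactly. Their poses are not given: they have to be found in the camera images.
- lens_mount: fixed aluminium block, 22 mm high, with steel bayonet ring (outer radius 52 mm, top 34 mm above the worktop). Origin: on the bore axis, at the worktop; z up. The block spans x -115 to +62, y -65 to +65 mm in its frame; button on its -x side at (-78, 0) mm. Locked, the lens lever points to -45 deg of its +x (red dot); released, to about +47 deg (green dot), where a stop ends the turn.
- guard (a joint): yellow swing guard over the button, on an upright hinge; 0 = covers the button and points from the hinge to the block's -y; grows as its free end swings toward the block's -x side (clockwise from above), to 1.8 rad. Starts at 0 to 0.2, moves under light pressure (0.5 N at the tab), stays where it is left.
- guard_hinge (a point): guard's hinge axis, at (-78, +40) mm in the block's frame, 39.5 mm above the worktop (underside of the guard). The post ends 46 mm above the worktop.
- guard_tab (a point): top middle of the guard's upright push tab, 43 mm from the hinge. The tab is 4 mm thick across and 20 mm long along the guard, and stands from 44 to 59 mm above the worktop; the guard's flat plate below it (39.5 to 43.5 mm) ends in a disc of radius 14 mm, 40 mm from the hinge.
- release (a joint): red release button, pressed straight down: 0 = up, 0.008 m = fully down. It takes about 5 N and stays down where it is left (it latches). While it is up its brass pin blocks the lens from turning.
- button_top (a point): centre of the button's top, radius 11 mm; 36 mm above the worktop when up, 28 mm when fully down.
- lens: grey bayonet lens, 74 mm high, 0.25 kg. Origin: centre of its underside (14 mm above the worktop in the mount); z up; +x along the lever. Foot radius 24.5 mm, 8 mm deep in the mount's bore; two steel ears (to radius 44 mm, 8-13 mm up) lie under the ring's ledges until turned about 65 deg. Barrel radius 26.5 mm to 39 mm up, then 22 mm (black ribs) to 74 mm. Turns easily once the button is down.
- lever_tip (a point): near the end of the lens's orange lever, 75 mm from the lens axis and 31 mm above its underside (45 mm above the worktop in the mount). The lever is 8 mm wide and 10 mm high and runs from the barrel to 80 mm from the axis, ending in a round post of radius 5.5 mm.
- pad: fixed round blue pad, radius 60 mm, 3 mm thick. Origin: centre of its underside on the worktop.
- oil_bottle: small amber dropper bottle with a black cap, radius 16 mm, 73 mm high, bystander beside the mount. Origin: centre of its underside.
- cover_box: small white box of cover glasses with a blue lid, 27 x 27 x 16 mm, bystander on the other side of the mount. Origin: centre of its underside.
- objective_case: whitish screw case with a black cap, radius 20 mm, 61 mm high, bystander close to the pad, in the way of the lens's lever if that points at it. Origin: centre of its underside.
Mind the look-alikes: they are no part of the job. What is shaped like the lens but purple is not meant. Of the things like the pad, leave any that is brown; of the rest the smaller one is meant.

How it is judged:
By the outcome, as a careful person would: the job done as asked, in the order asked, and still so for the second after the job is handed in, with the robot touching nothing.
It also fails if it takes over 72 s, if anything falls off the work surface, if the arm or the gripper's body presses on something with over 40 N, if the wrist force passes 120 N, or if a joint passes its speed limit or range.

## Working session

There is one attempt and no reset: what is moved stays moved. The work goes in short steps, Python scripts to look and compute and a tool call to move; the robot and the scene stay as the last step left them, time stands still between calls to the robot, and variables do not carry over. Pictures are saved under pics/ and viewed, and the job is handed in when it is done.

Besides the shell and the picture viewer there is one more tool, called after ">>>" as name(argument=value, ...) on one line, values as JSON. step_arm: Moves the arm, as the interface text tells. Its arguments: {"type":"object","properties":{"commands":{"type":"array","items":{"type":"array","items":{"type":"number"}}},"jaw":{"type":"number"},"grip_force":{"type":"number"}},"required":["commands"]}

```bash
ls; mkdir -p pics; python3 - <<'E'
from station import telemetry, optics, manip
import cv2, json
print(telemetry.sense())
for n in ["scene","top","wrist"]:
    p=optics.camera_params(n); print(n,p)
    im=optics.snapshot(n); cv2.imwrite(f"pics/{n}0.png",im[:,:,::-1])
E
```

```text
pics
{'t': 0.0, 'q': array([-1.28351594e+00,  5.28475178e-01,  1.43386612e+00, -2.50618887e-06,
        1.18138353e+00, -1.78474511e-01]), 'qd': array([-1.49013025e-05,  6.83093835e-04, -9.01476146e-04,  1.23729642e-04,
       -4.71396289e-04, -1.46062620e-03]), 'tau': array([ 1.44440164e-04, -4.42353845e+01, -1.78022557e+01, -4.30753869e-05,
        8.50632205e-03, -8.02691034e-06]), 'tcp_pos': array([ 0.28052651, -0.55773208,  0.23033957]), 'tool_rot': array([ 0.37161622,  0.60245393, -0.3706109 ,  0.60133036]), 'force': array([ 0.2980438 ,  0.92734093, -0.27844034]), 'ft_torque': array([ 0.04259771,  0.04595095, -0.04178356]), 'finger_gap': 1.0009649961307743}
scene {'mtx': array([[370.86318354,   0.        , 245.92979549],
       [  0.        , 370.86318354, 196.44073071],
       [  0.        ,   0.        ,   1.        ]]), 'k1': 0.011096004599485672, 'origin': array([0.16039152, 0.60918643, 0.608834  ]), 'attitude': array([-0.23431309,  0.86049908, -0.43730001,  0.1157904 ])}
top {'mtx': array([[494.50339684,   0.        , 258.11870133],
       [  0.        , 494.50339684, 186.07321463],
       [  0.        ,   0.        ,   1.        ]]), 'k1': -0.18970182662651672, 'origin': array([ 0.4442952 , -0.03745744,  1.65784658]), 'attitude': array([-0.69652823,  0.71670929, -0.02110165,  0.02703606])}
wrist {'mtx': array([[299.41075058,   0.        , 256.29988202],
       [  0.        , 299.41075058, 191.85811043],
       [  0.        ,   0.        ,   1.        ]]), 'k1': -0.05054660594350741, 'origin': array([ 0.35158338, -0.52310595,  0.37354203]), 'attitude': array([ 0.84052991, -0.51868049, -0.08318679,  0.13251403])}
```

View pics/scene0.png

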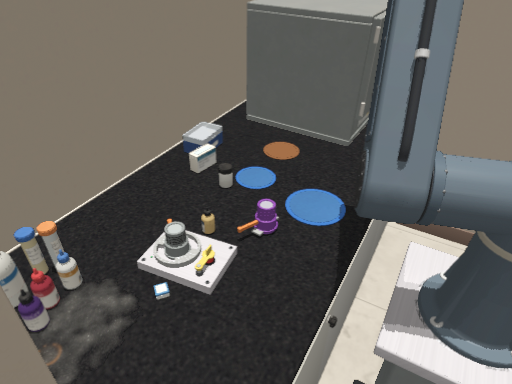

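View pics/top0.png

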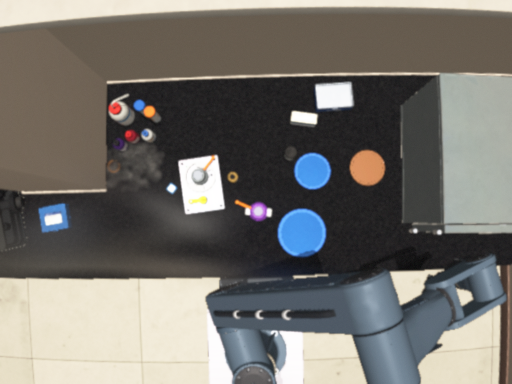

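View pics/wrist0.png

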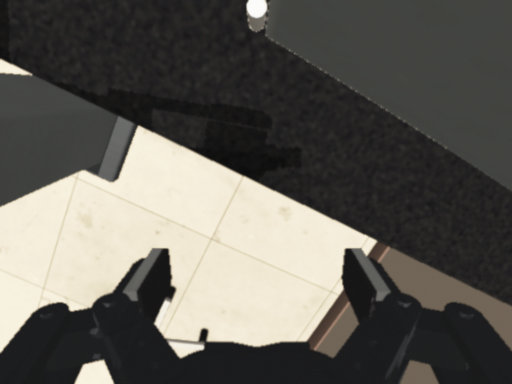

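Candidates: the grey lens is at top px (200,175) and its look-alike, the purple one, at (259,211), which I rule out. For pads there is the small blue at (312,171), the big blue at (302,232) and the brown at (367,167). I choose the grey lens and the small blue pad, and check both in close crops.

```bash
cat > h.py <<'E'
import numpy as np, cv2
from scipy.spatial.transform import Rotation as R
from station import telemetry, optics, manip
def ray(p,uv):
    k=p['mtx']; uv=np.asarray(uv,float).reshape(-1,1,2)
    # r^2 model k1 only
    n=cv2.undistortPoints(uv,k,np.array([p['k1'],0,0,0,0.]),None,None,None).reshape(-1,2) if False else cv2.undistortPointsIter(uv,k,np.array([p['k1'],0,0,0.]),None,None,(3,50,1e-9)).reshape(-1,2)
    d=np.c_[n,np.ones(len(n))]
    return np.array(p['origin']), R.from_quat(p['attitude']).apply(d)
def onplane(p,uv,z):
    o,d=ray(p,uv); return o+d*((z-o[2])/d[:,2])[:,None]
def proj(p,X):
    X=np.asarray(X,float).reshape(-1,3)
    c=R.from_quat(p['attitude']).inv().apply(X-p['origin'])
    n=c[:,:2]/c[:,2:]; r2=(n**2).sum(1)
    n=n*(1+p['k1']*r2)[:,None]
    return n@np.diag([p['mtx'][0,0],p['mtx'][1,1]])+p['mtx'][:2,2]
E
python3 - <<'E'
from h import *
for n,(u0,v0,u1,v1) in {"top":(155,140,335,250),"scene":(120,140,300,300)}.items():
    im=cv2.imread(f"pics/{n}0.png")[v0:v1,u0:u1]
    cv2.imwrite(f"pics/{n}c.png",cv2.resize(im,None,fx=4.4 if n=="top" else 3.7,fy=4.4 if n=="top" else 3.7,interpolation=cv2.INTER_CUBIC))
pt=optics.camera_params("top")
im=cv2.imread("pics/top0.png"); hsv=cv2.cvtColor(im,cv2.COLOR_BGR2HSV)
m=cv2.inRange(hsv,(100,120,100),(115,255,255))
n,l,s,c=cv2.connectedComponentsWithStats(m)
for i in range(1,n):
    if s[i,4]>60:
        print(s[i],c[i],onplane(pt,c[i],.003)); cs,_=cv2.findContours((l==i).astype('uint8'),0,1)
        X=onplane(pt,max(cs,key=len).reshape(-1,2),.003); ctr,r=cv2.minEnclosingCircle(X[:,:2].astype('f4')); print(ctr,r)
E
```

```text
[133  99  12  12 111] [138.68468468 104.71171171] [[0.85122802 0.3798358  0.003     ]]
(0.8511462807655334, 0.3796895742416382) 0.02078200876712799
[ 294  152   37   38 1107] [312.02710027 170.65582656] [[ 0.60409796 -0.20803174  0.003     ]]
(0.604289174079895, -0.20790168642997742) 0.06368649750947952
[ 38 203  30  29 457] [ 53.38074398 216.33916849] [[0.47244071 0.68956796 0.003     ]]
(0.4705442488193512, 0.6913830637931824) 0.06339576095342636
[ 277  208   50   49 1925] [301.27324675 232.18597403] [[ 0.3988257  -0.16491579  0.003     ]]
(0.3980599045753479, -0.16543997824192047) 0.08334078639745712
```

View pics/topc.png

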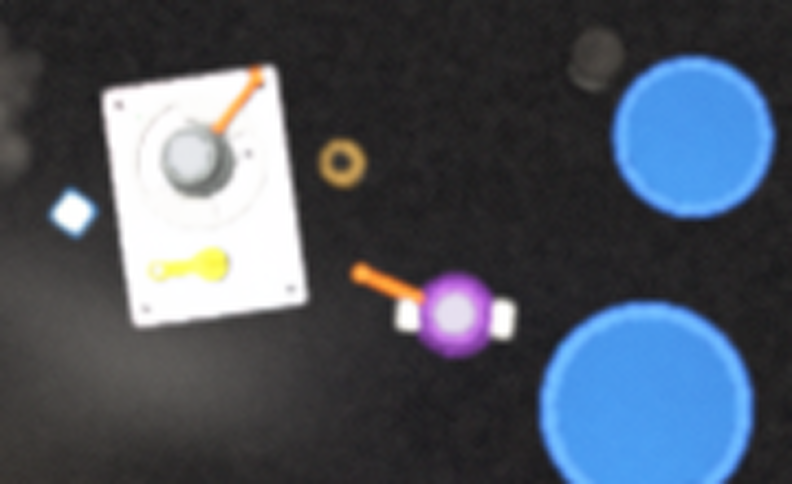

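View pics/scenec.png

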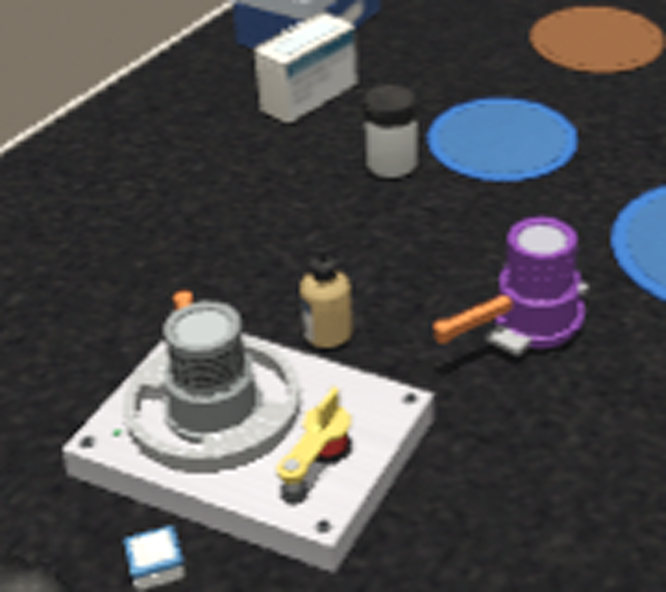

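```bash
cat > m.py <<'E'
from h import *
pt=optics.camera_params("top"); ps=optics.camera_params("scene")
def block(n,p,seed):
    im=cv2.imread(f"pics/{n}0.png"); hsv=cv2.cvtColor(im,cv2.COLOR_BGR2HSV)
    m=cv2.inRange(hsv,(0,0,175),(180,45,255))
    k,l,s,c=cv2.connectedComponentsWithStats(m)
    cs,_=cv2.findContours((l==l[seed[1],seed[0]]).astype('uint8'),0,1)
    return max(cs,key=len).reshape(-1,2)
for n,p,s in (("top",pt,(185,200)),("scene",ps,(170,265))):
    c=block(n,p,s); X=onplane(p,c,.022)[:,:2]
    r=cv2.minAreaRect((X*1000).astype('f4')); print(n,r,cv2.boxPoints(r))
    hull=cv2.approxPolyDP(cv2.convexHull(c),3,True).reshape(-1,2); print(hull, onplane(p,hull,.022)[:,:2])
E
python3 m.py
```

```text
top ((567.9744873046875, 165.27780151367188), (180.9755096435547, 133.73861694335938), 6.58024787902832) [[470.41998  221.33719 ]
 [485.74567   88.47959 ]
 [665.529    109.218414]
 [650.2033   242.07602 ]]
[[216 155]
 [224 207]
 [186 213]
 [179 161]] [[0.66408397 0.11238578]
 [0.48984952 0.08964238]
 [0.47329869 0.21683195]
 [0.64786492 0.2373163 ]]
scene ((1058.8037109375, -1356.566650390625), (4820.36376953125, 3687.47802734375), 32.54914093017578) [[-1964.7852   -1099.1558  ]
 [   19.161987 -4207.443   ]
 [ 4082.3926   -1613.9775  ]
 [ 2098.4453    1494.3096  ]]
[[511   0]
 [511 368]
 [317 383]
 [  0 383]
 [  0   0]] [[-0.01609023 -4.1522122 ]
 [-0.05216047  0.10449275]
 [ 0.21224598  0.29039246]
 [ 0.64389081  0.54281613]
 [ 4.05529127 -1.57151688]]
```

```bash
cat >> h.py <<'E'
def plan(pos,yaw=None,s=None):
    """yaw = world heading (deg) of tool z axis (jaw dir). prints shift/turn"""
    s=s or telemetry.sense(); r=R.from_quat(s['tool_rot']); M=r.as_matrix()
    z=M[:,2]; cur=np.degrees(np.arctan2(z[1],z[0]))
    d=r.inv().apply(np.array(pos)-s['tcp_pos'])
    t=0
    if yaw is not None:
        # turn about tool x (down): positive about down = clockwise from above
        t=-((yaw-cur+180)%360-180)
    print("t",round(s['t'],2),"tcp",np.round(s['tcp_pos'],4),"yaw",round(cur,1),"tilt x",np.round(M[:,0],3),"F",np.round(s['force'],1),"q5",round(s['q'][5],2),"gap",round(s['finger_gap'],3))
    print("shift",np.round(d,4),"turn",round(np.radians(t),3),"(deg",round(t,1),") dist",round(np.linalg.norm(d),3))
E
python3 - <<'E'
from h import *
plan([.30,-.33,.26]); plan([.52,.15,.26],None)
p=optics.camera_params("top"); print(onplane(p,[[403,232],[413,232]],0))
p=optics.camera_params("wrist"); s=telemetry.sense(); r=R.from_quat(s['tool_rot'])
print(r.as_matrix(), r.inv().apply(p['origin']-s['tcp_pos']), (r.inv()*R.from_quat(p['attitude'])).as_matrix())
E
```

```text
t 0.15 tcp [ 0.2806 -0.5579  0.2305] yaw -63.3 tilt x [-0.     0.002 -1.   ] F [-0.2  0.2  0.2] q5 -0.18 gap 1.002
shift [-0.0291  0.1197 -0.1949] turn 0.0 (deg 0 ) dist 0.231
t 0.15 tcp [ 0.2806 -0.5579  0.2305] yaw -63.3 tilt x [-0.     0.002 -1.   ] F [-0.2  0.2  0.2] q5 -0.18 gap 1.002
shift [-0.0284  0.5318 -0.525 ] turn 0.0 (deg 0 ) dist 0.748
[[ 0.38723121 -0.51209608  0.        ]
 [ 0.38584709 -0.54724145  0.        ]]
[[-4.78225829e-04  8.93458129e-01  4.49146239e-01]
 [ 1.65750560e-03  4.49146381e-01 -8.93456647e-01]
 [-9.99998512e-01  3.17188362e-04 -1.69570526e-03]] [-0.14310567  0.07906748  0.00065759] [[ 4.01088839e-04 -3.09407338e-01  9.50929513e-01]
 [-1.16915646e-03 -9.50929084e-01 -3.09406706e-01]
 [ 9.99999236e-01 -9.87685806e-04 -7.43152631e-04]]
```

>>> step_arm(commands=[[-0.03,0.08,-0.13,-0.2],[-0.03,0.12,-0.195,-0.4],[-0.03,0.12,-0.195,-0.6],[-0.03,0.12,-0.195,-0.7],[-0.03,0.12,-0.195,-0.7],[-0.03,0.12,-0.195,-0.7]], jaw=0.0)

```text
t: 0.65
tcp_pos: [0.2994, -0.3245, 0.2607]
tool_rot: [0.142, 0.694, -0.138, 0.692]
force: [0.8, -0.4, 1.0]
finger_gap: 0.143
```

```bash
python3 -c "
from h import *
plan([.57,.10,.27],6.6)"
```

```text
t 0.65 tcp [ 0.2994 -0.3245  0.2607] yaw -22.8 tilt x [-0.002  0.006 -1.   ] F [ 0.8 -0.4  1. ] q5 -0.68 gap 0.143
shift [-0.0073  0.4963  0.0846] turn -0.514 (deg -29.4 ) dist 0.504
```

>>> step_arm(commands=[[0,0.24,0.04,-0.25],[0,0.497,0.085,-0.51],[0,0.497,0.085,-0.51],[0,0.497,0.085,-0.51],[0,0.497,0.085,-0.51],[0,0.497,0.085,-0.51],[0,0.497,0.085,-0.51],[0,0.497,0.085,-0.51]])

```text
t: 1.32
tcp_pos: [0.4779, -0.0454, 0.2621]
tool_rot: [-0.037, 0.707, 0.042, 0.705]
force: [1.0, -0.8, 0.8]
finger_gap: 0.003
```

>>> step_arm(commands=[[0,0.17,0.03,0],[0,0.17,0.03,0]])

```text
t: 1.48
tcp_pos: [0.4838, 0.0376, 0.2623]
tool_rot: [-0.037, 0.706, 0.041, 0.706]
force: [-0.2, 0.1, -0.8]
finger_gap: -0.0
```

```bash
python3 -c "
from h import *
plan([.57,.10,.27],6.6)"
```

```text
t 1.48 tcp [0.4838 0.0376 0.2623] yaw 6.4 tilt x [-0.001  0.006 -1.   ] F [-0.2  0.1 -0.8] q5 -0.27 gap -0.0
shift [-0.0074  0.0525  0.0926] turn -0.004 (deg -0.2 ) dist 0.107
```

>>> step_arm(commands=[[0,0.052,0.092,0],[0,0.052,0.092,0],[0,0.052,0.092,0],[0,0.052,0.092,0]])

```text
t: 1.82
tcp_pos: [0.5734, 0.1026, 0.2624]
tool_rot: [-0.038, 0.705, 0.043, 0.707]
force: [0.6, -1.6, -0.2]
finger_gap: 0.006
```

```bash
python3 -c "
from h import *
import pickle
p=optics.camera_params('wrist'); pickle.dump(p,open('w1.pkl','wb'))
im=optics.snapshot('wrist'); cv2.imwrite('pics/w1.png',im[:,:,::-1])
plan([.57,.10,.27],6.6)"
```

```text
t 1.87 tcp [0.5707 0.1011 0.262 ] yaw 6.6 tilt x [-0.001  0.006 -1.   ] F [-0.2  0.   0.2] q5 -0.14 gap 0.001
shift [-0.008  -0.0009 -0.0009] turn -0.001 (deg -0.0 ) dist 0.008
```

View pics/w1.png

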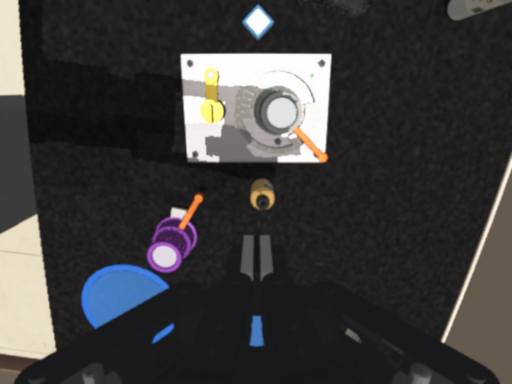

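The wrist view shows the block spanning (181,54) to (331,162), the lens top at (282,112), the lever tip at (322,157), the guard disc at (212,112) with its hinge at (211,75), and the bottle at (263,193).

```bash
cat > m2.py <<'E'
from h import *
import pickle
p=pickle.load(open('w1.pkl','rb')); im=cv2.imread('pics/w1.png')
c=im[20:220,150:350]; cv2.imwrite('pics/w1c.png',cv2.resize(c,None,fx=3,fy=3,interpolation=cv2.INTER_CUBIC))
hsv=cv2.cvtColor(im,cv2.COLOR_BGR2HSV)
m=cv2.inRange(hsv,(0,0,85),(180,40,255)); m[:, :150]=0; m[:,345:]=0; m[:45]=0; m[172:]=0
cs,_=cv2.findContours(m,0,1); h=cv2.convexHull(np.vstack([x for x in cs if len(x)>40]))
X=onplane(p,h.reshape(-1,2),.022)[:,:2]*1000
r=cv2.minAreaRect(X.astype('f4')); print(r); 
def cen(lo,hi,box):
    mm=cv2.inRange(hsv,lo,hi); k=np.zeros_like(mm); u0,v0,u1,v1=box; k[v0:v1,u0:u1]=mm[v0:v1,u0:u1]
    n,l,s,ce=cv2.connectedComponentsWithStats(k); i=1+np.argmax(s[1:,4]); return l==i,ce[i],s[i]
mk,ce,s=cen((5,150,120),(16,255,255),(290,120,335,170)); print('lever',ce,s)
ys,xs=np.nonzero(mk); pts=np.c_[xs,ys]; X=onplane(p,pts,.05)[:,:2]*1000
mu=X.mean(0); d=np.linalg.svd(X-mu)[2][0] if len(X)<5000 else 0; print(mu,d,np.degrees(np.arctan2(d[1],d[0])), 'ext',((X-mu)@d).min(),((X-mu)@d).max())
mk,ce,s=cen((22,150,120),(35,255,255),(195,60,235,130)); print('guard',ce,s)
ys,xs=np.nonzero(mk); print(onplane(p,[[211.5,75.5],[212,111]],.0435))
mk,ce,s=cen((8,60,60),(25,255,255),(245,175,285,215)); print('bottle',ce,s)
E
python3 m2.py
```

```text
((566.1719360351562, 164.8148651123047), (181.72299194335938, 132.17344665527344), 6.562163352966309)
lever [312.43396226 146.90566038] [294 128  34  35 212]
[638.39765731 130.94034546] [ 0.79662761 -0.60447039] -37.19074113179561 ext -29.536391993371026 23.454187368976868
guard [211.35955056  92.35393258] [206  84  16  21 178]
[[0.51175855 0.19784443 0.0435    ]
 [0.51525707 0.15855559 0.0435    ]]
bottle [261.19421488 193.92561983] [250 179  26  31 484]
```

View pics/w1c.png

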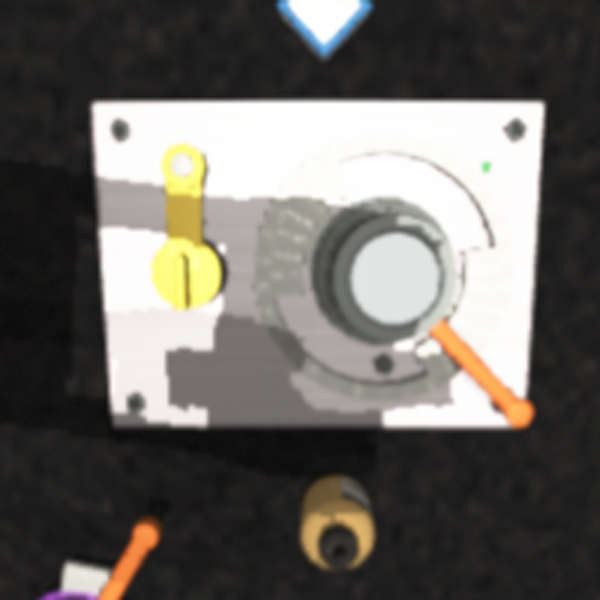

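```bash
python3 - <<'E'
from h import *
import pickle
p=pickle.load(open('w1.pkl','rb'))
f=lambda u,v:(150+(u+.5)/3-.5,20+(v+.5)/3-.5)
Rr=R.from_euler('z',6.56,degrees=True).as_matrix()
for nm,uv,z,b in [('TL',(92,100),.022,(-115,65)),('TR',(546,101),.022,(62,65)),('BR',(529,428),.022,(62,-65)),('BL',(113,428),.022,(-115,-65)),
  ('lenstop',(397,279),.088,(0,0)),('hinge',(183,164),.046,(-78,40)),('levertip',(518,411),.050,None),('disc',(186,272),.0435,None),('tabA',(182,253),.059,None),('tabB',(182,305),.059,None),('bottlecap',(338,546),.073,None),('green',(487,167),.022,None)]:
    X=onplane(p,[f(*uv)],z)[0]
    o=X-Rr@np.array([*b,0])/1000 if b else None
    print(nm,np.round(X*1000,1), None if o is None else np.round(o*1000,1)[:2])
# top view bottle, case, box using top image
pt=optics.camera_params('top')
g=lambda u,v:(155+(u+.5)/4.4-.5,140+(v+.5)/4.4-.5)
for nm,uv,z in [('lenstop',(192,155),.088),('bottle',(343,162),.073),('case',(598,50),.061),('box',(73,212),.016),('levertip',(257,76),.05),('purple',(455,313),.074),('hinge',(156,270),.046)]:
    print(nm,np.round(onplane(pt,[g(*uv)],z)[0]*1000,1))
ps=optics.camera_params('scene')
g=lambda u,v:(120+(u+.5)/3.7-.5,140+(v+.5)/3.7-.5)
for nm,uv,z in [('lenstop',(204,325),.088),('casetop',(391,101),.061),('pad',(502,139),.003),('hinge',(292,465),.046)]:
    print(nm,np.round(onplane(ps,[g(*uv)],z)[0]*1000,1))
E
```

```text
TL [469.9 220.3  22. ] [591.5 168.8]
TR [648.5 240.5  22. ] [594.4 168.8]
BR [665.3 109.3  22. ] [596.2 166.7]
BL [484.9  88.7  22. ] [591.7 166.4]
lenstop [593.1 167.6  88. ] [593.1 167.6]
hinge [511.1 198.9  46. ] [593.1 168. ]
levertip [652.2 120.7  50. ] None
disc [514.8 159.3  43.5] None
tabA [514.9 166.9  59. ] None
tabB [516.3 147.9  59. ] None
bottlecap [585.6  63.5  73. ] None
green [629.2 213.   22. ] None
lenstop [593.1 164.7  88. ]
bottle [586.   55.7  73. ]
case [ 664.8 -134.3   61. ]
box [559.1 266.2  16. ]
levertip [654.4 119.8  50. ]
purple [473.4 -23.1  74. ]
hinge [511.9 198.8  46. ]
lenstop [590.6 167.5  88. ]
casetop [ 655.6 -129.8   61. ]
pad [ 599.8 -205.     3. ]
hinge [508.5 199.4  46. ]
```

```bash
cat >> h.py <<'E'
O=np.array([.5932,.1677]); YAW=6.56
def B(bx,by,z): # block mm -> world
    v=R.from_euler('z',YAW,degrees=True).apply([bx/1000,by/1000,0]); return np.array([O[0]+v[0],O[1]+v[1],z])
E
python3 -c "
from h import *
plan(B(-58,-3,.10),96.6)"
```

```text
t 1.87 tcp [0.5707 0.1011 0.262 ] yaw 6.6 tilt x [-0.001  0.006 -1.   ] F [-0.2  0.   0.2] q5 -0.14 gap 0.001
shift [ 0.1623  0.0597 -0.028 ] turn -1.571 (deg -90.0 ) dist 0.175
```

>>> step_arm(commands=[[0,0.03,-0.014,-0.12],[0,0.06,-0.028,-0.24],[0,0.06,-0.028,-0.36],[0.03,0.06,-0.028,-0.48],[0.06,0.06,-0.028,-0.6],[0.09,0.06,-0.028,-0.72],[0.11,0.06,-0.028,-0.84],[0.12,0.06,-0.028,-0.96]])

```text
t: 2.53
tcp_pos: [0.5324, 0.1569, 0.1394]
tool_rot: [-0.36, 0.608, 0.366, 0.605]
force: [0.1, 0.2, 0.4]
finger_gap: -0.001
```

>>> step_arm(commands=[[0,0,0,-0.12],[0,0,0,-0.24],[0,0,0,-0.36],[0,0,0,-0.48],[0,0,0,-0.61],[0,0,0,-0.61],[0,0,0,-0.61]])

```text
t: 3.12
tcp_pos: [0.5315, 0.156, 0.1395]
tool_rot: [-0.524, 0.472, 0.531, 0.469]
force: [0.5, -0.3, -0.8]
finger_gap: -0.001
```

```bash
python3 -c "
from h import *
plan(B(-58,-3,.05),96.6)
import pickle
im=optics.snapshot('scene'); cv2.imwrite('pics/s1.png',cv2.resize(im[120:330,100:330,::-1],None,fx=3,fy=2.8))"
```

```text
t 3.12 tcp [0.5315 0.156  0.1395] yaw 96.6 tilt x [-0.01   0.004 -1.   ] F [ 0.5 -0.3 -0.8] q5 -1.61 gap -0.001
shift [ 0.0894 -0.0054  0.0011] turn -0.0 (deg -0.0 ) dist 0.09
```

View pics/s1.png

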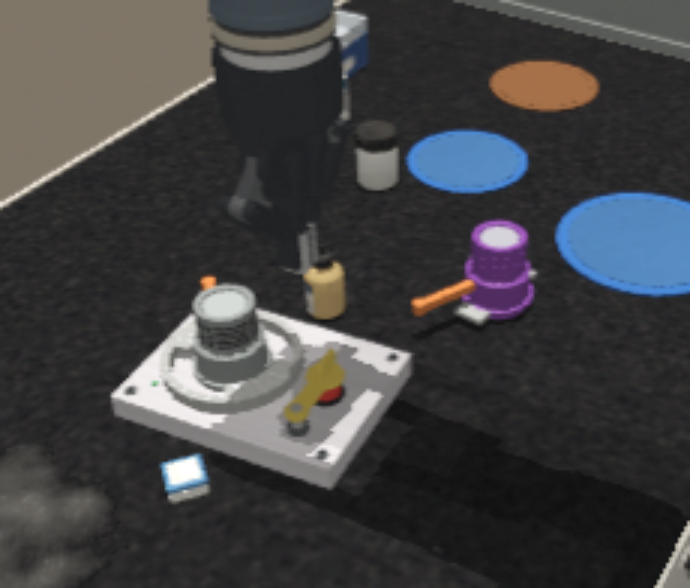

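The fingers hang shut above the block with nothing in the way. I descend beside the tab.

>>> step_arm(commands=[[0.03,-0.005,0.001,0],[0.06,-0.005,0.001,0],[0.08,-0.005,0.001,0],[0.09,-0.005,0.001,0],[0.09,-0.005,0.001,0],[0.09,-0.005,0.001,0]])

```text
t: 3.67
tcp_pos: [0.5358, 0.158, 0.0495]
tool_rot: [-0.524, 0.472, 0.531, 0.47]
force: [-0.6, -0.4, 0.4]
finger_gap: -0.001
```

```bash
python3 - <<'E'
from h import *
plan(B(-58,-3,.05),96.6)
s=telemetry.sense(); r=R.from_quat(s['tool_rot'])
off=12.5
for i in range(0,18):
    th=np.radians(i*5.4); u=np.array([-np.sin(th),-np.cos(th)]); n=np.array([np.cos(th),-np.sin(th)])
    c=np.array([-78,40])+42*u+off*n
    print(i,np.round(r.inv().apply(B(*c,.0495)-s['tcp_pos']),4),round(th,3))
im=optics.snapshot('scene'); cv2.imwrite('pics/s2.png',cv2.resize(im[200:300,130:250,::-1],None,fx=6,fy=6))
E
```

```text
t 3.67 tcp [0.5358 0.158  0.0495] yaw 96.5 tilt x [-0.01   0.004 -1.   ] F [-0.6 -0.4  0.4] q5 -1.61 gap -0.001
shift [-0.0005 -0.0002  0.0001] turn -0.001 (deg -0.1 ) dist 0.001
0 [0.0001 0.0073 0.0011] 0.0
1 [0.0001 0.0113 0.0001] 0.094
2 [ 0.0001  0.0154 -0.0005] 0.188
3 [ 0.0002  0.0195 -0.0008] 0.283
4 [ 0.0002  0.0237 -0.0006] 0.377
5 [ 0.0002  0.0278 -0.    ] 0.471
6 [0.0003 0.0318 0.0009] 0.565
7 [0.0003 0.0357 0.0022] 0.66
8 [0.0004 0.0395 0.0039] 0.754
9 [0.0004 0.0431 0.0059] 0.848
10 [0.0004 0.0465 0.0082] 0.942
11 [0.0005 0.0496 0.0109] 1.037
12 [0.0005 0.0525 0.0138] 1.131
13 [0.0006 0.0551 0.017 ] 1.225
14 [0.0006 0.0574 0.0205] 1.319
15 [0.0007 0.0594 0.0241] 1.414
16 [0.0007 0.061  0.0279] 1.508
17 [0.0007 0.0622 0.0319] 1.602
```

View pics/s2.png

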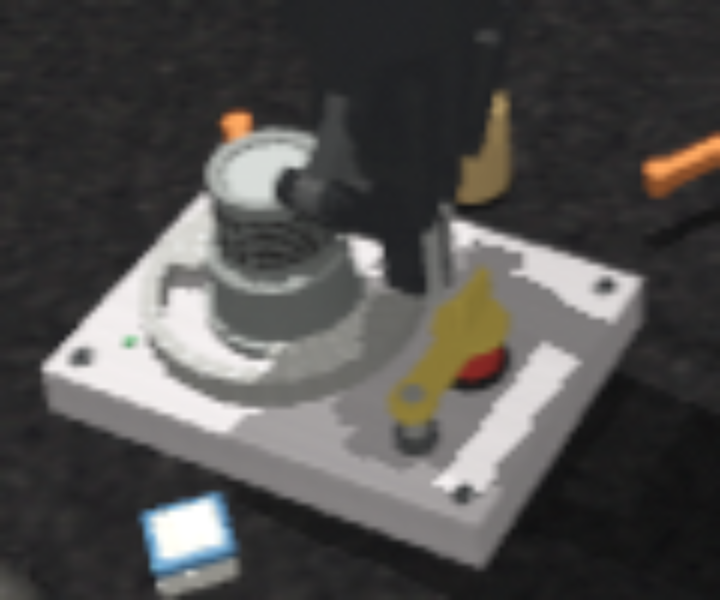

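>>> step_arm(commands=[[0,0.007,0.001,0],[0,0.011,0,0.094],[0,0.0155,-0.0005,0.188],[0,0.0195,-0.001,0.283],[0,0.0235,-0.0005,0.377],[0,0.028,0,0.471],[0,0.032,0.001,0.565],[0,0.0357,0.002,0.66]])

```text
t: 4.38
tcp_pos: [0.5011, 0.156, 0.0521]
tool_rot: [-0.343, 0.618, 0.348, 0.616]
force: [0.3, -0.7, -0.3]
finger_gap: -0.003
```

```bash
python3 - <<'E'
from h import *
plan(B(-58,-3,.05))
s=telemetry.sense(); r=R.from_quat(s['tool_rot'])
off=12
for i in range(8,20):
    th=np.radians(i*5.4); u=np.array([-np.sin(th),-np.cos(th)]); n=np.array([np.cos(th),-np.sin(th)])
    c=np.array([-78,40])+42*u+off*n
    print(i,np.round(r.inv().apply(B(*c,.0495)-s['tcp_pos']),4),round(th-.66,3))
im=optics.snapshot('scene'); cv2.imwrite('pics/s3.png',cv2.resize(im[200:300,130:250,::-1],None,fx=6,fy=6))
E
```

```text
t 4.38 tcp [0.5011 0.156  0.0521] yaw 58.5 tilt x [-0.005  0.005 -1.   ] F [ 0.3 -0.7 -0.3] q5 -0.94 gap -0.003
shift [ 0.0019 -0.0286  0.02  ] turn 0.0 (deg 0 ) dist 0.035
8 [ 0.0026  0.0054 -0.0014] 0.094
9 [ 0.0026  0.0095 -0.002 ] 0.188
10 [ 0.0027  0.0136 -0.0022] 0.282
11 [ 0.0027  0.0177 -0.002 ] 0.377
12 [ 0.0027  0.0218 -0.0014] 0.471
13 [ 0.0028  0.0258 -0.0005] 0.565
14 [0.0028 0.0297 0.0008] 0.659
15 [0.0028 0.0335 0.0025] 0.754
16 [0.0028 0.037  0.0046] 0.848
17 [0.0029 0.0404 0.0069] 0.942
18 [0.0029 0.0435 0.0096] 1.036
19 [0.0029 0.0464 0.0125] 1.131
```

View pics/s3.png

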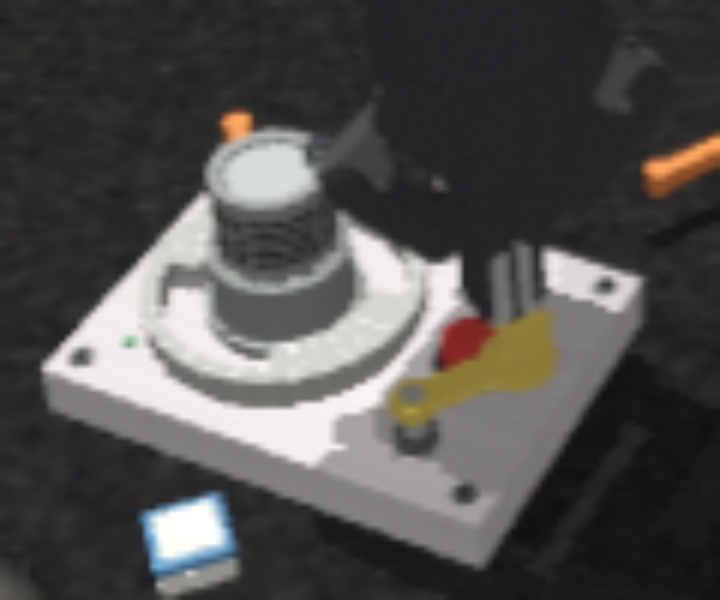

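The guard is swinging and the button is half uncovered. I continue.

>>> step_arm(commands=[[0.0025,0.0054,-0.0014,0.094],[0.0025,0.0095,-0.002,0.188],[0.0025,0.0136,-0.002,0.282],[0.0025,0.0177,-0.002,0.377],[0.0025,0.0218,-0.0014,0.471],[0.0025,0.0258,-0.0005,0.565],[0.0025,0.0297,0.001,0.659],[0.0025,0.0335,0.0025,0.754]])

```text
t: 5.1
tcp_pos: [0.4732, 0.1761, 0.0509]
tool_rot: [-0.09, 0.702, 0.094, 0.7]
force: [0.6, -0.2, -0.0]
finger_gap: -0.002
```

```bash
python3 - <<'E'
from h import *
plan(B(-58,-3,.05))
s=telemetry.sense(); r=R.from_quat(s['tool_rot'])
off=12
for i in range(16,21):
    th=np.radians(i*5.4); u=np.array([-np.sin(th),-np.cos(th)]); n=np.array([np.cos(th),-np.sin(th)])
    c=np.array([-78,40])+42*u+off*n
    print(i,np.round(r.inv().apply(B(*c,.0495)-s['tcp_pos']),4),round(th-1.414,3))
E
```

```text
t 5.1 tcp [0.4732 0.1761 0.0509] yaw 14.9 tilt x [-0.004  0.005 -1.   ] F [ 0.6 -0.2 -0. ] q5 -0.14 gap -0.002
shift [ 0.0006 -0.0336  0.056 ] turn 0.0 (deg 0 ) dist 0.065
16 [ 0.0015  0.0034 -0.0004] 0.094
17 [ 0.0015  0.0075 -0.001 ] 0.188
18 [ 0.0015  0.0116 -0.0012] 0.282
19 [ 0.0015  0.0157 -0.001 ] 0.377
20 [ 0.0016  0.0198 -0.0005] 0.471
```

>>> step_arm(commands=[[0.0015,0.0034,0,0.094],[0.0015,0.0075,-0.001,0.188],[0.0015,0.0095,-0.001,0.23],[0.0015,0.0095,-0.001,0.23],[0.0,-0.004,0,0.2],[0,-0.012,0,0.2],[-0.03,-0.012,0,0.2],[-0.04,-0.012,0,0.2]])

```text
t: 5.77
tcp_pos: [0.4777, 0.1637, 0.0928]
tool_rot: [-0.019, 0.707, 0.023, 0.706]
force: [0.5, 0.5, 0.3]
finger_gap: -0.004
```

```bash
python3 - <<'E'
from h import *
plan(B(-78,0,.06))
im=optics.snapshot('scene'); cv2.imwrite('pics/s4.png',cv2.resize(im[200:300,130:250,::-1],None,fx=6,fy=6))
E
```

```text
t 5.77 tcp [0.4777 0.1637 0.0928] yaw 3.4 tilt x [-0.002  0.005 -1.   ] F [0.5 0.5 0.3] q5 0.04 gap -0.004
shift [ 0.0327 -0.0074  0.0377] turn 0.0 (deg 0 ) dist 0.05
```

View pics/s4.png

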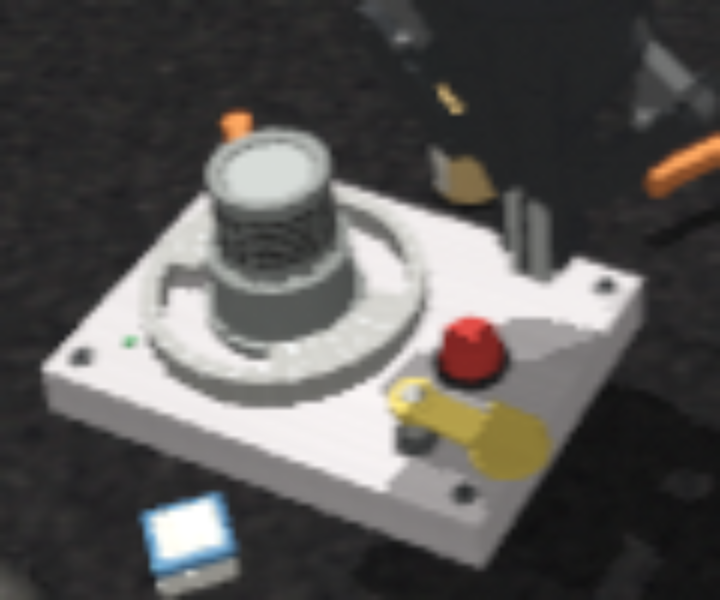

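The guard is well clear, at about 1.6 rad, and the red button is exposed. I press it.

>>> step_arm(commands=[[0,-0.007,0.038,0.0],[0,-0.0075,0.038,0.0],[0.035,-0.0075,0.038,0],[0.05,-0.0075,0.038,0],[0.05,-0.0075,0.038,0]])

```text
t: 6.23
tcp_pos: [0.5152, 0.1589, 0.0413]
tool_rot: [-0.02, 0.708, 0.023, 0.706]
force: [-0.7, 0.6, -0.4]
finger_gap: 0.001
```

```bash
python3 - <<'E'
from h import *
plan(B(-78,0,.028))
E
```

```text
t 6.23 tcp [0.5152 0.1589 0.0413] yaw 3.5 tilt x [-0.003  0.005 -1.   ] F [-0.7  0.6 -0.4] q5 0.02 gap 0.001
shift [ 0.0133 -0.0002  0.0005] turn 0.0 (deg 0 ) dist 0.013
```

>>> step_arm(commands=[[0.005,0,0,0],[0.009,0,0,0],[0.012,0,0,0],[0.0135,0,0,0],[0.0145,0,0,0],[0.0145,0,0,0]])

```text
t: 6.73
tcp_pos: [0.5156, 0.159, 0.028]
tool_rot: [-0.02, 0.707, 0.023, 0.706]
force: [-0.6, -0.7, 6.2]
finger_gap: 0.003
```

>>> step_arm(commands=[[0.002,0,0,0],[0.003,0,0,0],[0.003,0,0,0]])

```text
t: 6.98
tcp_pos: [0.5157, 0.159, 0.0279]
tool_rot: [-0.02, 0.707, 0.023, 0.707]
force: [-3.6, -1.2, 20.2]
finger_gap: 0.005
```

The button is at its hard stop: TCP 28 mm and 20 N. I retract and go to the lever.

>>> step_arm(commands=[[-0.03,0,0,0],[-0.07,0,0,0],[-0.1,0,0,0],[-0.1,0,0,0]])

```text
t: 7.32
tcp_pos: [0.5199, 0.1592, 0.1339]
tool_rot: [-0.02, 0.702, 0.024, 0.711]
force: [0.3, -0.5, 0.8]
finger_gap: 0.001
```

```bash
python3 - <<'E'
from h import *
plan(B(30.4,-62.9,.12),-38.4)
im=optics.snapshot('scene'); cv2.imwrite('pics/s5.png',cv2.resize(im[200:300,130:250,::-1],None,fx=6,fy=6))
E
```

```text
t 7.32 tcp [0.5199 0.1592 0.1339] yaw 3.5 tilt x [ 0.013  0.006 -1.   ] F [ 0.3 -0.5  0.8] q5 0.02 gap 0.001
shift [ 0.015  -0.0573  0.1072] turn 0.732 (deg 41.9 ) dist 0.122
```

View pics/s5.png

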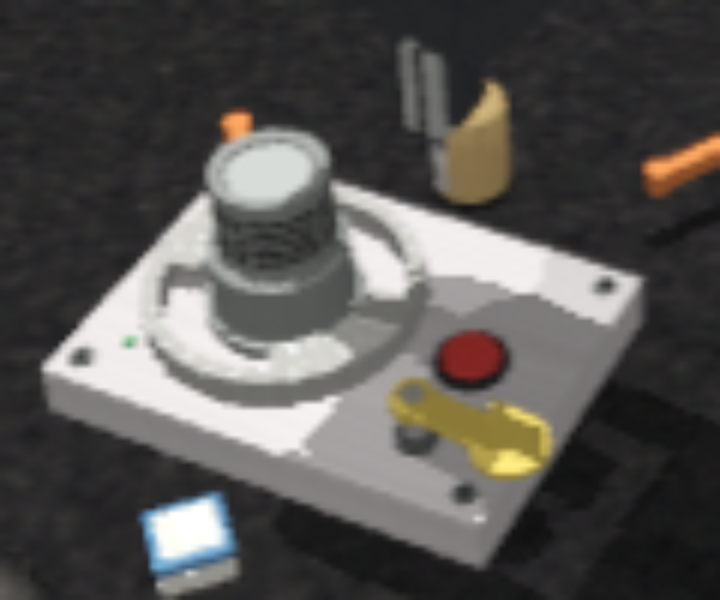

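The button is down and stays down. I move to the clockwise side of the lever.

>>> step_arm(commands=[[0,-0.02,0.036,0.12],[0,-0.038,0.072,0.24],[0.005,-0.057,0.107,0.36],[0.01,-0.057,0.107,0.48],[0.015,-0.057,0.107,0.6],[0.015,-0.057,0.107,0.73],[0.015,-0.057,0.107,0.73],[0.015,-0.057,0.107,0.73]])

```text
t: 8.03
tcp_pos: [0.628, 0.1087, 0.1157]
tool_rot: [0.234, 0.667, -0.228, 0.67]
force: [-0.1, 0.5, -0.8]
finger_gap: -0.003
```

```bash
python3 - <<'E'
from h import *
plan(B(30.4,-62.9,.042),-38.4)
im=optics.snapshot('scene'); cv2.imwrite('pics/s6.png',cv2.resize(im[200:300,130:250,::-1],None,fx=6,fy=6))
E
```

```text
t 8.03 tcp [0.628  0.1087 0.1157] yaw -38.1 tilt x [ 0.006  0.006 -1.   ] F [-0.1  0.5 -0.8] q5 0.65 gap -0.003
shift [0.0737 0.001  0.002 ] turn 0.005 (deg 0.3 ) dist 0.074
```

View pics/s6.png

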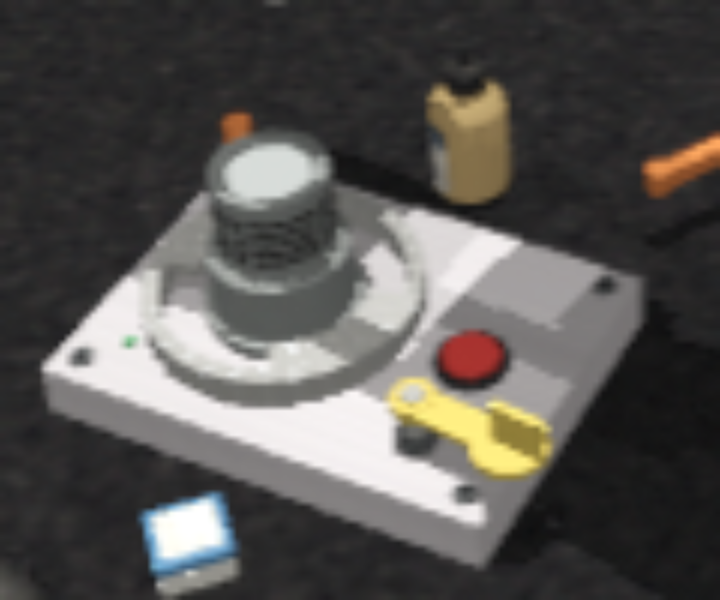

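Clear. I descend beside the lever.

>>> step_arm(commands=[[0.03,0.001,0.002,0],[0.055,0.001,0.002,0],[0.073,0.001,0.002,0],[0.074,0.001,0.002,0],[0.074,0.001,0.002,0]])

```text
t: 8.5
tcp_pos: [0.6299, 0.109, 0.0411]
tool_rot: [0.233, 0.668, -0.228, 0.669]
force: [0.3, 0.1, 0.7]
finger_gap: 0.003
```

```bash
cat > arc.py <<'E'
from h import *
import sys
phi0=float(sys.argv[1]); n=int(sys.argv[2]); off=float(sys.argv[3])
s=telemetry.sense(); r=R.from_quat(s['tool_rot']); M=r.as_matrix(); cur=np.degrees(np.arctan2(M[1,2],M[0,2]))
plan(B(0,0,.042))
for i in range(n):
    ph=np.radians(phi0+5.5*i); c=66*np.array([np.cos(ph),np.sin(ph)])+off*np.array([np.sin(ph),-np.cos(ph)])
    d=r.inv().apply(B(*c,.042)-s['tcp_pos'])
    print(round(phi0+5.5*i,1),"[%.4f, %.4f, %.4f, %.3f]"%(*d,-np.radians(np.degrees(ph)+YAW-cur)))
E
python3 arc.py -45 9 15.5
```

```text
t 8.5 tcp [0.6299 0.109  0.0411] yaw -38.0 tilt x [ 0.004  0.006 -1.   ] F [0.3 0.1 0.7] q5 0.65 gap 0.003
shift [-0.0007  0.0237 -0.0651] turn 0.0 (deg 0 ) dist 0.069
-45.0 [-0.0008, 0.0077, 0.0008, 0.007]
-39.5 [-0.0007, 0.0141, 0.0020, -0.089]
-34.0 [-0.0007, 0.0206, 0.0026, -0.185]
-28.5 [-0.0007, 0.0271, 0.0026, -0.281]
-23.0 [-0.0006, 0.0335, 0.0020, -0.377]
-17.5 [-0.0006, 0.0399, 0.0007, -0.473]
-12.0 [-0.0005, 0.0462, -0.0011, -0.569]
-6.5 [-0.0005, 0.0522, -0.0036, -0.665]
-1.0 [-0.0004, 0.0580, -0.0066, -0.761]
```

>>> step_arm(commands=[[0,0.0077,0.001,0],[0,0.014,0.002,-0.089],[0,0.0205,0.0025,-0.185],[0,0.027,0.0025,-0.281],[0,0.0335,0.002,-0.377],[0,0.04,0.0005,-0.473],[0,0.046,-0.001,-0.569],[0,0.052,-0.0035,-0.665]])

```text
t: 9.17
tcp_pos: [0.6608, 0.1527, 0.0436]
tool_rot: [-0.0, 0.704, 0.005, 0.71]
force: [-0.2, -1.1, -0.9]
finger_gap: 0.001
```

```bash
python3 arc.py -6.5 9 15.5; python3 -c "
from h import *
im=optics.snapshot('scene'); cv2.imwrite('pics/s7.png',cv2.resize(im[200:300,130:250,::-1],None,fx=6,fy=6))"
```

```text
t 9.17 tcp [0.6608 0.1527 0.0436] yaw 0.4 tilt x [ 0.008  0.006 -1.   ] F [-0.2 -1.1 -0.9] q5 0.05 gap 0.001
shift [ 0.0012  0.0154 -0.0675] turn 0.0 (deg 0 ) dist 0.069
-6.5 [0.0016, -0.0005, -0.0016, 0.006]
-1.0 [0.0017, 0.0059, -0.0004, -0.090]
4.5 [0.0017, 0.0124, 0.0002, -0.186]
10.0 [0.0017, 0.0189, 0.0002, -0.282]
15.5 [0.0018, 0.0254, -0.0005, -0.378]
21.0 [0.0018, 0.0318, -0.0017, -0.474]
26.5 [0.0018, 0.0380, -0.0036, -0.570]
32.0 [0.0018, 0.0440, -0.0061, -0.666]
37.5 [0.0019, 0.0498, -0.0091, -0.762]
```

View pics/s7.png

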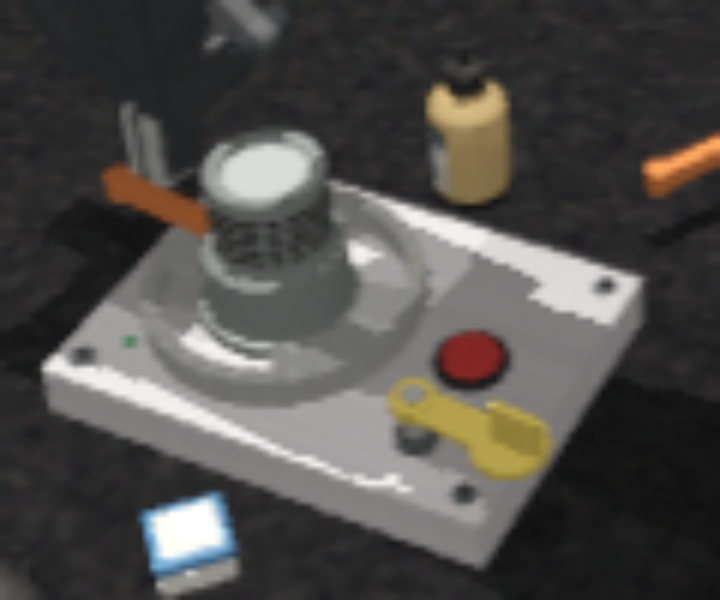

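The lens is turning with the lever.

>>> step_arm(commands=[[0.0015,0.006,-0.0005,-0.09],[0.0015,0.0124,0,-0.186],[0.0015,0.019,0,-0.282],[0.0015,0.0254,-0.0005,-0.378],[0.0015,0.0318,-0.0015,-0.474],[0.0015,0.038,-0.0035,-0.57],[0.0015,0.044,-0.006,-0.666],[0.0015,0.047,-0.008,-0.72]])

```text
t: 9.88
tcp_pos: [0.6537, 0.202, 0.0442]
tool_rot: [-0.253, 0.655, 0.255, 0.665]
force: [0.4, -0.2, -0.5]
finger_gap: -0.004
```

```bash
python3 arc.py 34.5 5 15.5; python3 -c "
from h import *
im=optics.snapshot('scene'); cv2.imwrite('pics/s8.png',cv2.resize(im[200:300,130:250,::-1],None,fx=6,fy=6))"
```

```text
t 9.88 tcp [0.6537 0.202  0.0442] yaw 42.1 tilt x [ 0.012  0.007 -1.   ] F [ 0.4 -0.2 -0.5] q5 -0.6 gap -0.004
shift [ 0.0013  0.0151 -0.0679] turn 0.0 (deg 0 ) dist 0.07
34.5 [0.0022, -0.0016, -0.0021, 0.018]
40.0 [0.0022, 0.0048, -0.0009, -0.078]
45.5 [0.0022, 0.0113, -0.0002, -0.174]
51.0 [0.0022, 0.0178, -0.0001, -0.270]
56.5 [0.0022, 0.0243, -0.0007, -0.366]
```

View pics/s8.png

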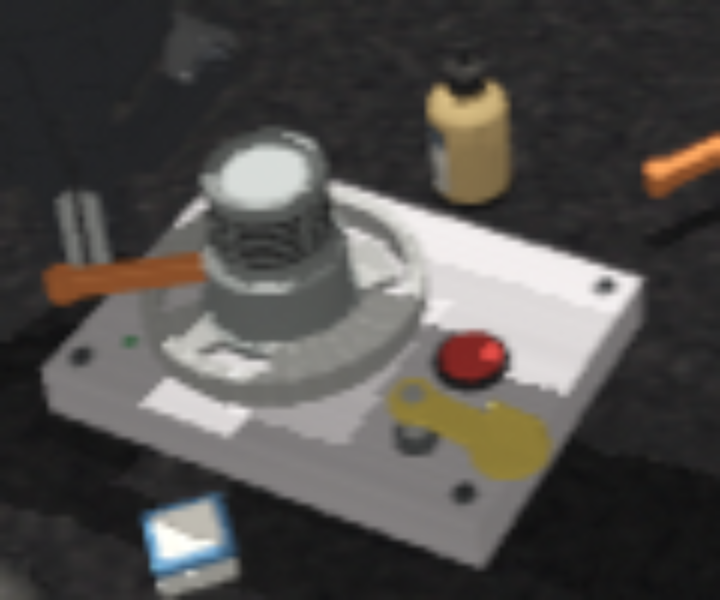

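>>> step_arm(commands=[[0.002,0.0048,-0.001,-0.078],[0.002,0.008,-0.0005,-0.12],[0.002,0.011,0,-0.16],[0.002,0.013,0,-0.19],[0.002,0.0145,0,-0.2],[0.002,0.0145,0,-0.2]])

```text
t: 10.43
tcp_pos: [0.6446, 0.2135, 0.0435]
tool_rot: [-0.318, 0.626, 0.318, 0.637]
force: [0.3, 0.1, -0.6]
finger_gap: -0.002
```

```bash
python3 arc.py 47 4 15.5
```

```text
t 10.43 tcp [0.6446 0.2135 0.0435] yaw 53.5 tilt x [ 0.014  0.008 -1.   ] F [ 0.3  0.1 -0.6] q5 -0.79 gap -0.002
shift [ 0.0004  0.0141 -0.0674] turn 0.0 (deg 0 ) dist 0.069
47.0 [0.0015, -0.0014, -0.0014, -0.001]
52.5 [0.0015, 0.0050, -0.0002, -0.097]
58.0 [0.0014, 0.0115, 0.0003, -0.193]
63.5 [0.0014, 0.0180, 0.0003, -0.289]
```

>>> step_arm(commands=[[0,0.002,0,0],[0,0.0035,0,0],[0,0.005,0,0],[0,0.005,0,0]])

```text
t: 10.77
tcp_pos: [0.6415, 0.2162, 0.0441]
tool_rot: [-0.318, 0.625, 0.318, 0.638]
force: [1.8, -2.3, 1.9]
finger_gap: 0.001
```

```bash
python3 -c "
from h import *
plan(B(0,0,.05))
im=optics.snapshot('scene'); cv2.imwrite('pics/s9.png',cv2.resize(im[200:300,130:250,::-1],None,fx=6,fy=6))"
```

```text
t 10.77 tcp [0.6415 0.2162 0.0441] yaw 53.5 tilt x [ 0.016  0.007 -1.   ] F [ 1.8 -2.3  1.9] q5 -0.78 gap 0.001
shift [-0.007   0.0099 -0.0676] turn 0.0 (deg 0 ) dist 0.069
```

View pics/s9.png

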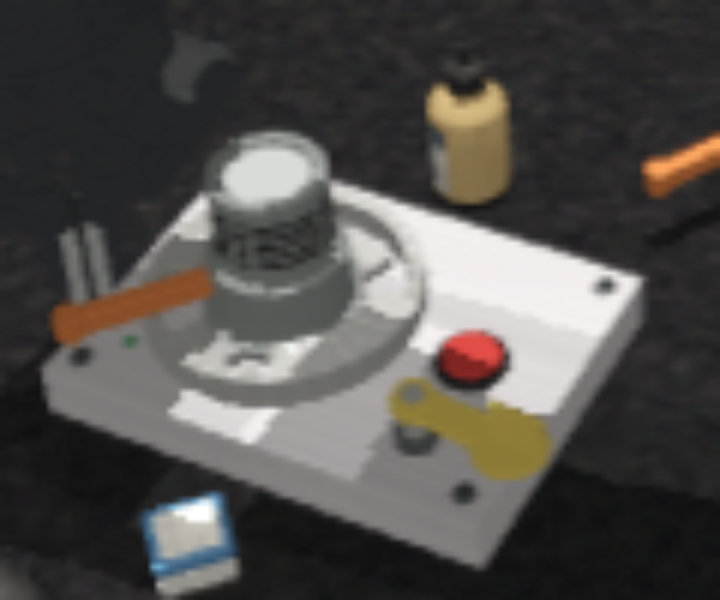

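>>> step_arm(commands=[[0,0.0035,0,0],[0,0.004,0,0],[0,0.004,0,0]])

```text
t: 11.07
tcp_pos: [0.64, 0.2173, 0.0444]
tool_rot: [-0.32, 0.624, 0.317, 0.639]
force: [4.3, -4.9, 0.2]
finger_gap: -0.004
```

The lens is at the stop: force rises to 6.5 N with hardly any motion. I back off and rise over the lens.

>>> step_arm(commands=[[0,-0.008,0,0],[0,-0.018,0,0],[-0.04,-0.018,0,0],[-0.08,-0.018,0,0],[-0.115,-0.018,0,0.12],[-0.115,-0.018,0,0.24],[-0.115,-0.018,0,0.36]])

```text
t: 11.65
tcp_pos: [0.6541, 0.2063, 0.163]
tool_rot: [-0.198, 0.669, 0.198, 0.688]
force: [-0.3, 0.5, -1.4]
finger_gap: -0.003
```

```bash
python3 -c "
from h import *
plan(B(0,0,.16),8.5)"
```

```text
t 11.65 tcp [0.6541 0.2063 0.163 ] yaw 32.5 tilt x [ 0.025  0.008 -1.   ] F [-0.3  0.5 -1.4] q5 -0.43 gap -0.003
shift [ 0.0012  0.0002 -0.0722] turn 0.419 (deg 24.0 ) dist 0.072
```

>>> step_arm(commands=[[0,0,-0.036,0.12],[0,0,-0.072,0.24],[0,0,-0.072,0.36],[0,0,-0.072,0.42],[0,0,-0.072,0.42],[0,0,-0.072,0.42]], jaw=0.0854)

```text
t: 12.15
tcp_pos: [0.5937, 0.1675, 0.1611]
tool_rot: [-0.05, 0.696, 0.055, 0.714]
force: [-0.2, 1.1, -0.6]
finger_gap: 0.844
```

```bash
python3 -c "
from h import *
import pickle
p=optics.camera_params('wrist'); pickle.dump(p,open('w2.pkl','wb'))
im=optics.snapshot('wrist'); cv2.imwrite('pics/w2.png',im[:,:,::-1])
im=optics.snapshot('top'); cv2.imwrite('pics/t2.png',im[:,:,::-1])
im=optics.snapshot('scene'); cv2.imwrite('pics/s10.png',im[:,:,::-1])
plan(B(0,0,.10),8.5)"
```

```text
t 12.3 tcp [0.5939 0.1677 0.161 ] yaw 8.5 tilt x [ 0.025  0.008 -1.   ] F [-0.2  0.2  0.1] q5 -0.06 gap 1.002
shift [ 0.061  -0.0002 -0.0023] turn 0.0 (deg 0.0 ) dist 0.061
```

View pics/w2.png

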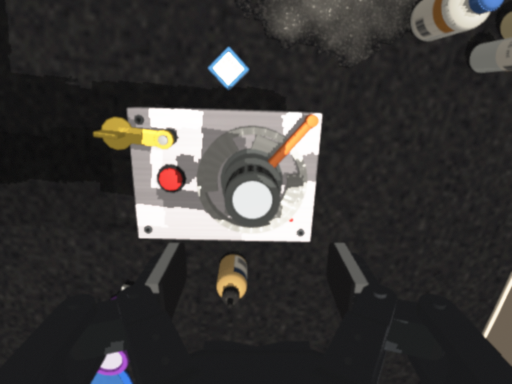

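View pics/s10.png

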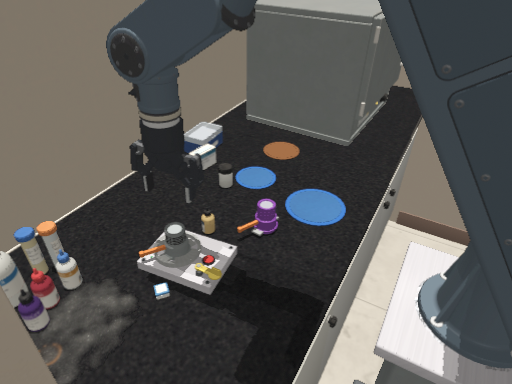

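The wrist view shows the lens top at (252,200), the lever pointing to the green dot with its tip at (312,121), the button down at (171,179) and the guard aside.

```bash
python3 - <<'E'
from h import *
import pickle
p=pickle.load(open('w2.pkl','rb'))
im=cv2.imread('pics/w2.png'); hsv=cv2.cvtColor(im,cv2.COLOR_BGR2HSV)
m=cv2.inRange(hsv,(0,0,150),(180,50,255))[170:228,225:282]
n,l,s,c=cv2.connectedComponentsWithStats(m); i=1+np.argmax(s[1:,4]); print(s[i],c[i]+[225,170],onplane(p,c[i]+[225,170],.088))
print(onplane(p,[312.5,121],.05), onplane(p,[171,179],.028), B(-78,0,.028),B(0,0,0))
t=np.degrees(np.arctan2(*(onplane(p,[312.5,121],.05)[0][:2]-O)[::-1]));print(t, t-YAW)
plan(B(0,0,.115)); plan(B(0,0,.056))
E
```

```text
[   7   11   40   38 1197] [251.79281537 199.41854637] [[0.59155388 0.16991368 0.088     ]]
[[0.63428861 0.23265845 0.05      ]] [[0.51594893 0.15906311 0.028     ]] [0.51571068 0.158789   0.028     ] [0.5932 0.1677 0.    ]
57.68513800203093 51.12513800203093
t 12.3 tcp [0.5939 0.1677 0.161 ] yaw 8.5 tilt x [ 0.025  0.008 -1.   ] F [-0.2  0.2  0.1] q5 -0.06 gap 1.002
shift [ 0.046  -0.0001 -0.0019] turn 0.0 (deg 0 ) dist 0.046
t 12.3 tcp [0.5939 0.1677 0.161 ] yaw 8.5 tilt x [ 0.025  0.008 -1.   ] F [-0.2  0.2  0.1] q5 -0.06 gap 1.002
shift [ 0.105  -0.0004 -0.0034] turn 0.0 (deg 0 ) dist 0.105
```

>>> step_arm(commands=[[0.03,0,-0.001,0],[0.06,0,-0.002,0],[0.085,0,-0.003,0],[0.098,0,-0.003,0],[0.104,0,-0.003,0],[0.104,0,-0.003,0]])

```text
t: 12.8
tcp_pos: [0.5931, 0.1682, 0.0557]
tool_rot: [-0.051, 0.697, 0.055, 0.713]
force: [-0.4, -0.7, 0.2]
finger_gap: 0.997
```

>>> step_arm(commands=[[0,0,0,0],[0,0,0,0],[0,0,0,0],[0,0,0,0],[0,0,0,0],[0,0,0,0]], jaw=0.03, grip_force=45)

```text
t: 13.3
tcp_pos: [0.5935, 0.1683, 0.0574]
tool_rot: [-0.05, 0.696, 0.055, 0.714]
force: [-1.4, 0.0, 5.9]
finger_gap: 0.502
```

```bash
python3 -c "
from h import *
plan(B(0,0,.13))
im=optics.snapshot('scene'); cv2.imwrite('pics/s11.png',cv2.resize(im[180:310,110:270,::-1],None,fx=4.5,fy=4.5))"
```

```text
t 13.3 tcp [0.5935 0.1683 0.0574] yaw 8.5 tilt x [ 0.024  0.008 -1.   ] F [-1.4  0.   5.9] q5 -0.06 gap 0.502
shift [-0.0726 -0.0002  0.0015] turn 0.0 (deg 0 ) dist 0.073
```

View pics/s11.png

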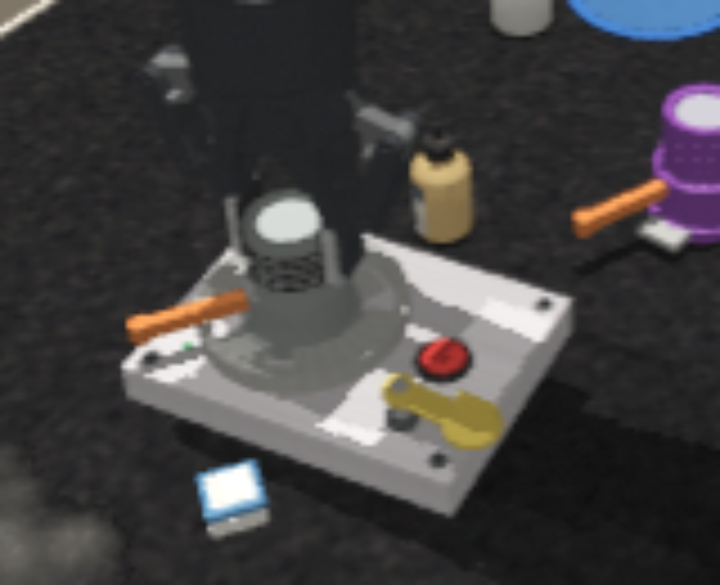

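Gripped at an opening of about 43 mm, which matches the 44 mm barrel. I lift slowly.

>>> step_arm(commands=[[-0.005,0,0,0],[-0.01,0,0,0],[-0.016,0,0.0005,0],[-0.022,0,0.0005,0],[-0.028,0,0.0005,0],[-0.034,0,0.001,0]])

```text
t: 13.85
tcp_pos: [0.5935, 0.1682, 0.0921]
tool_rot: [-0.05, 0.696, 0.055, 0.714]
force: [-0.4, -0.1, -2.8]
finger_gap: 0.505
```

```bash
python3 -c "
from h import *
plan(B(0,0,.17))
im=optics.snapshot('scene'); cv2.imwrite('pics/s12.png',cv2.resize(im[180:310,110:270,::-1],None,fx=4.5,fy=4.5))"
```

```text
t 13.85 tcp [0.5935 0.1682 0.0921] yaw 8.5 tilt x [ 0.024  0.008 -1.   ] F [-0.4 -0.1 -2.8] q5 -0.06 gap 0.505
shift [-0.0779 -0.0001  0.0016] turn 0.0 (deg 0 ) dist 0.078
```

View pics/s12.png

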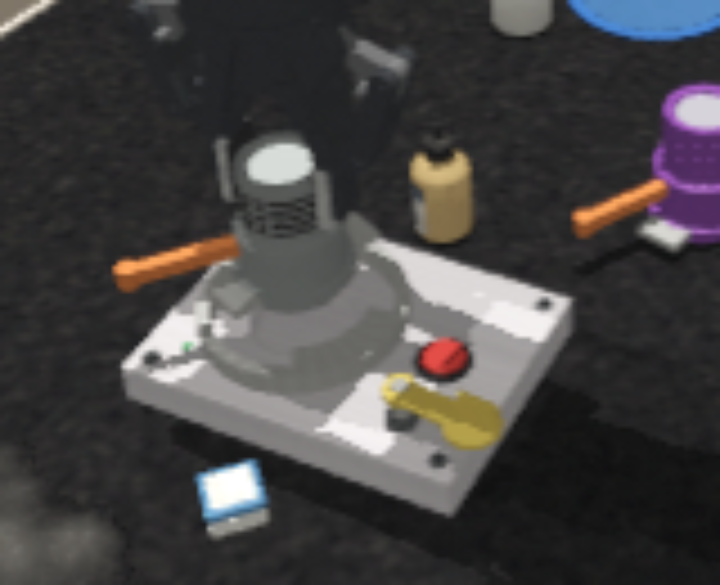

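The lens is off: weight about 2.8 N and the ears clear of the ring. I raise it further and then carry it.

>>> step_arm(commands=[[-0.02,0,0.0005,0],[-0.045,0,0.001,0],[-0.065,0,0.001,0],[-0.078,0,0.0015,0],[-0.078,0,0.0015,0]])

```text
t: 14.32
tcp_pos: [0.5962, 0.1681, 0.1749]
tool_rot: [-0.05, 0.693, 0.055, 0.717]
force: [0.8, 0.7, -2.2]
finger_gap: 0.503
```

```bash
python3 -c "
from h import *
plan([.597,-.213,.17],-51)"
```

```text
t 14.32 tcp [0.5962 0.1681 0.1749] yaw 8.5 tilt x [ 0.034  0.009 -0.999] F [ 0.8  0.7 -2.2] q5 -0.06 gap 0.503
shift [ 0.0015 -0.3771 -0.0558] turn 1.039 (deg 59.5 ) dist 0.381
```

```bash
python3 -c "
from h import *
for i in range(5): optics.snapshot('top')
plan([.597,-.213,.17],-51)"
```

```text
t 14.57 tcp [0.5928 0.1677 0.1698] yaw 8.5 tilt x [ 0.024  0.008 -1.   ] F [ 0.3 -1.  -2.7] q5 -0.06 gap 0.503
shift [-0.0031 -0.3771 -0.0522] turn 1.039 (deg 59.5 ) dist 0.381
```

>>> step_arm(commands=[[0,-0.012,-0.002,0],[0,-0.036,-0.005,0.05],[0,-0.064,-0.009,0.12],[0,-0.094,-0.013,0.2],[0,-0.124,-0.017,0.28],[0,-0.154,-0.021,0.36],[0,-0.184,-0.025,0.44],[0,-0.214,-0.03,0.52]])

```text
t: 15.23
tcp_pos: [0.594, -0.0506, 0.1671]
tool_rot: [0.136, 0.688, -0.128, 0.702]
force: [0.6, -0.4, -1.8]
finger_gap: 0.502
```

```bash
python3 -c "
from h import *
for i in range(4): optics.snapshot('top')
plan([.597,-.213,.17],-28.7)"
```

```text
t 15.43 tcp [ 0.594  -0.0498  0.1672] yaw -21.4 tilt x [ 0.021  0.008 -1.   ] F [-0.4  1.  -1.9] q5 0.09 gap 0.506
shift [-0.0041 -0.1508  0.0624] turn 0.127 (deg 7.3 ) dist 0.163
```

>>> step_arm(commands=[[0,-0.012,0.005,0.03],[-0.002,-0.036,0.015,0.06],[-0.003,-0.064,0.027,0.1],[-0.004,-0.094,0.039,0.127],[-0.004,-0.122,0.05,0.127],[-0.004,-0.145,0.06,0.127],[-0.004,-0.151,0.0625,0.127],[-0.004,-0.151,0.0625,0.127]])

```text
t: 16.1
tcp_pos: [0.597, -0.2151, 0.1694]
tool_rot: [0.18, 0.678, -0.171, 0.691]
force: [-0.2, 0.8, -2.6]
finger_gap: 0.505
```

```bash
python3 -c "
from h import *
im=optics.snapshot('top'); cv2.imwrite('pics/t3.png',cv2.resize(im[100:270,200:420,::-1],None,fx=3.4,fy=3.4))
im=optics.snapshot('scene'); cv2.imwrite('pics/s13.png',cv2.resize(im[80:250,180:370,::-1],None,fx=3.5,fy=3.5))
im=optics.snapshot('wrist'); cv2.imwrite('pics/w3.png',im[:,:,::-1])
plan([.597,-.213,.07],-28.7)"
```

```text
t 16.25 tcp [ 0.5965 -0.2115  0.1694] yaw -28.6 tilt x [ 0.02  0.01 -1.  ] F [ 0.1 -0.3 -1.8] q5 -0.04 gap 0.502
shift [ 0.0993 -0.003  -0.0001] turn 0.001 (deg 0.1 ) dist 0.099
```

View pics/s13.png

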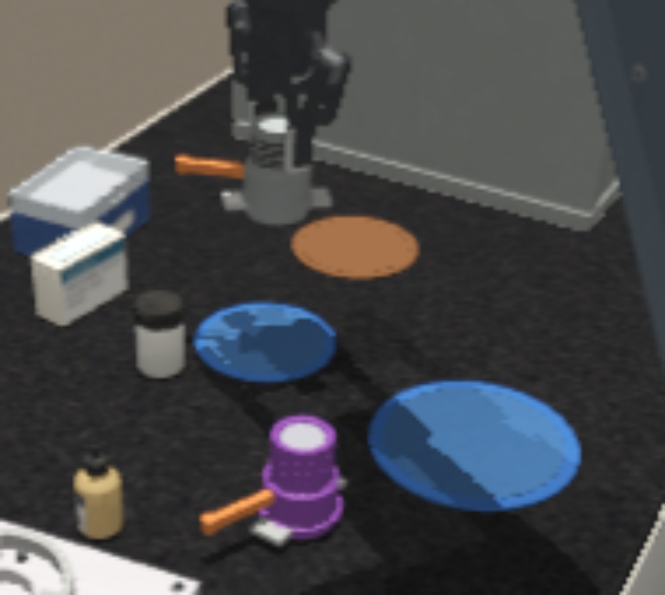

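View pics/w3.png

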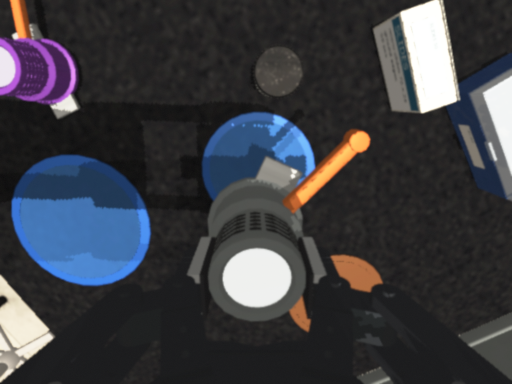

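The lens is upright over the small blue pad (wrist px 258,165), with the lever pointing clear of the case at (278,72). I descend.

>>> step_arm(commands=[[0.02,-0.001,0,0],[0.045,-0.002,0,0],[0.07,-0.003,0,0],[0.09,-0.003,0,0],[0.105,-0.003,0,0],[0.112,-0.003,0,0],[0.114,-0.003,0,0],[0.114,-0.003,0,0]])

```text
t: 16.92
tcp_pos: [0.5974, -0.2119, 0.0552]
tool_rot: [0.18, 0.68, -0.169, 0.691]
force: [-0.7, -0.3, -1.3]
finger_gap: 0.505
```

```bash
python3 -c "
from h import *
im=optics.snapshot('scene'); cv2.imwrite('pics/s14.png',cv2.resize(im[110:240,190:340,::-1],None,fx=4.5,fy=4.5))
plan([.597,-.213,.0464],-28.7)"
```

```text
t 16.97 tcp [ 0.5979 -0.2124  0.056 ] yaw -28.6 tilt x [ 0.021  0.01  -1.   ] F [ 0.3  0.2 -2.5] q5 -0.05 gap 0.498
shift [ 0.0096 -0.0011 -0.0007] turn 0.003 (deg 0.1 ) dist 0.01
```

View pics/s14.png

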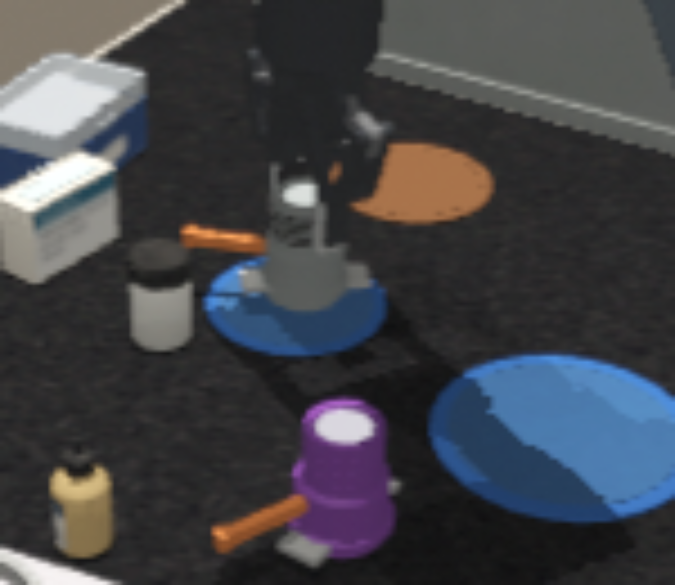

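>>> step_arm(commands=[[0.002,0,0,0],[0.004,0,0,0],[0.006,0,0,0],[0.007,0,0,0],[0.008,0,0,0],[0.008,0,0,0]])

```text
t: 17.47
tcp_pos: [0.598, -0.2124, 0.0479]
tool_rot: [0.18, 0.679, -0.169, 0.691]
force: [0.0, -0.0, -2.6]
finger_gap: 0.501
```

>>> step_arm(commands=[[0.0005,0,0,0],[0.001,0,0,0],[0.0015,0,0,0],[0.0015,0,0,0]])

```text
t: 17.8
tcp_pos: [0.598, -0.2124, 0.0466]
tool_rot: [0.18, 0.679, -0.169, 0.691]
force: [-1.4, 0.4, 0.7]
finger_gap: 0.503
```

Contact: the weight is taken and the force is +0.7 N. I settle slightly more, then release.

>>> step_arm(commands=[[0.0005,0,0,0],[0.0005,0,0,0]])

```text
t: 17.97
tcp_pos: [0.5981, -0.2123, 0.0466]
tool_rot: [0.179, 0.679, -0.169, 0.691]
force: [-0.3, 1.5, 2.5]
finger_gap: 0.498
```

>>> step_arm(commands=[[0,0,0,0],[0,0,0,0],[0,0,0,0],[0,0,0,0],[0,0,0,0],[0,0,0,0]], jaw=0.07)

```text
t: 18.47
tcp_pos: [0.5981, -0.2123, 0.0465]
tool_rot: [0.179, 0.679, -0.169, 0.691]
force: [1.0, 0.5, 1.1]
finger_gap: 0.818
```

```bash
python3 -c "
from h import *
im=optics.snapshot('scene'); cv2.imwrite('pics/s15.png',cv2.resize(im[110:240,190:340,::-1],None,fx=4.5,fy=4.5))
s=telemetry.sense(); plan(s['tcp_pos']+np.array([0,0,.12]))"
```

```text
t 18.52 tcp [ 0.5981 -0.2123  0.0466] yaw -28.6 tilt x [ 0.021  0.01  -1.   ] F [-0.4 -0.2  1. ] q5 -0.05 gap 0.823
shift [-0.12    0.0022  0.0016] turn 0.0 (deg 0 ) dist 0.12
```

View pics/s15.png

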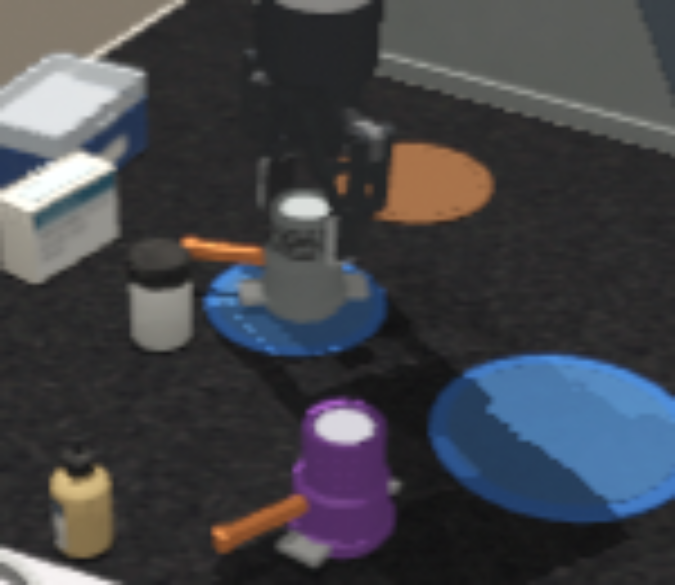

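>>> step_arm(commands=[[-0.015,0.0003,0,0],[-0.035,0.0006,0.0005,0],[-0.06,0.001,0.001,0],[-0.09,0.0016,0.001,0],[-0.12,0.002,0.0015,0],[-0.15,0.002,0.002,0],[-0.15,0.002,0.002,0]])

```text
t: 19.1
tcp_pos: [0.6014, -0.215, 0.2035]
tool_rot: [0.178, 0.674, -0.17, 0.696]
force: [0.3, -0.5, 0.7]
finger_gap: 0.818
```

>>> step_arm(commands=[[0,-0.03,-0.02,0],[0,-0.06,-0.04,0],[0,-0.08,-0.06,0],[0,-0.08,-0.08,0],[0,-0.08,-0.08,0]])

```text
t: 19.52
tcp_pos: [0.4884, -0.2451, 0.1991]
tool_rot: [0.18, 0.676, -0.17, 0.694]
force: [-0.3, -0.3, 0.2]
finger_gap: 0.82
```

```bash
python3 - <<'E'
from h import *
for i in range(3): optics.snapshot('top')
p=optics.camera_params('wrist'); w=optics.snapshot('wrist')[:,:,::-1].copy(); cv2.imwrite('pics/w4.png',w)
t=optics.snapshot('top')[:,:,::-1].copy(); cv2.imwrite('pics/t4.png',cv2.resize(t[100:270,100:350],None,fx=3.2,fy=3.2))
im=optics.snapshot('scene'); cv2.imwrite('pics/s16.png',cv2.resize(im[110:310,110:340,::-1],None,fx=3,fy=3))
plan([.5,0,.2])
pt=optics.camera_params('top')
for n,pp,i in (('w',p,w),('t',pt,t)):
    hsv=cv2.cvtColor(i,cv2.COLOR_BGR2HSV); m=cv2.inRange(hsv,(100,110,40),(118,255,255)); cs,_=cv2.findContours(m,0,1)
    for c in cs:
        if cv2.contourArea(c)>400:
            X=onplane(pp,cv2.convexHull(c).reshape(-1,2),.003)[:,:2]; print(n,cv2.minEnclosingCircle((X*1000).astype('f4')),cv2.boundingRect(c))
E
```

```text
t 19.82 tcp [ 0.4943 -0.2474  0.2   ] yaw -28.5 tilt x [ 0.033  0.002 -0.999] F [-0.2  0.1  0.6] q5 -0.2 gap 0.816
shift [ 0.0007  0.2202 -0.113 ] turn 0.0 (deg 0 ) dist 0.247
w ((395.95477294921875, -166.55902099609375), 81.34634399414062) (71, 74, 142, 142)
w ((602.8619995117188, -209.286865234375), 61.45942306518555) (266, 32, 111, 116)
w ((808.4719848632812, -262.47479248046875), 30.608476638793945) (494, 18, 18, 57)
t ((401.3636474609375, -159.20631408691406), 83.1214599609375) (277, 208, 37, 46)
t ((469.5038757324219, 691.1790771484375), 63.95338439941406) (38, 203, 31, 29)
t ((603.9412841796875, -208.38082885742188), 65.11082458496094) (293, 152, 39, 38)
```

View pics/w4.png

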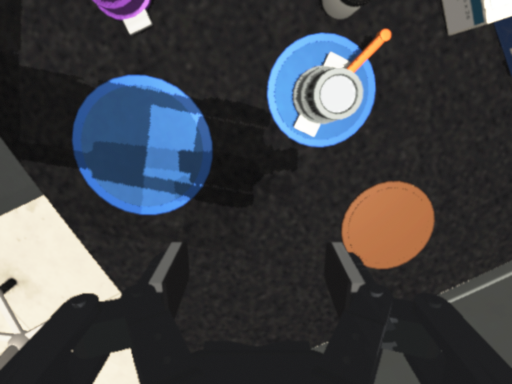

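View pics/s16.png

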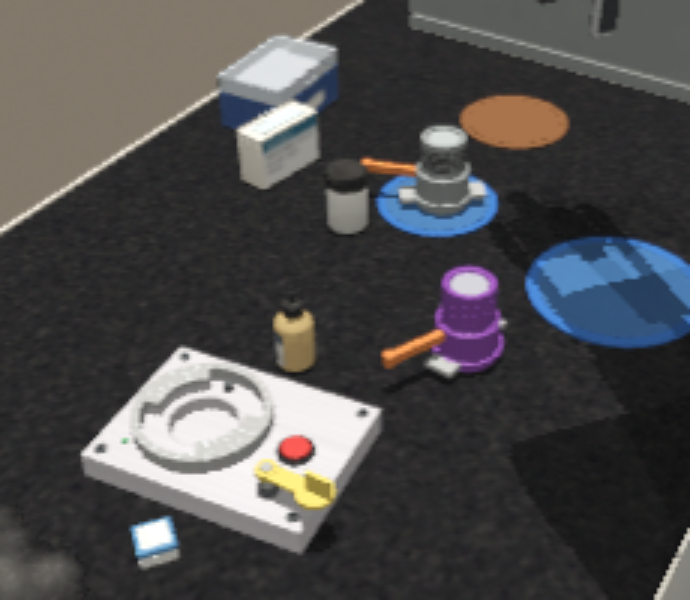

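View pics/t4.png

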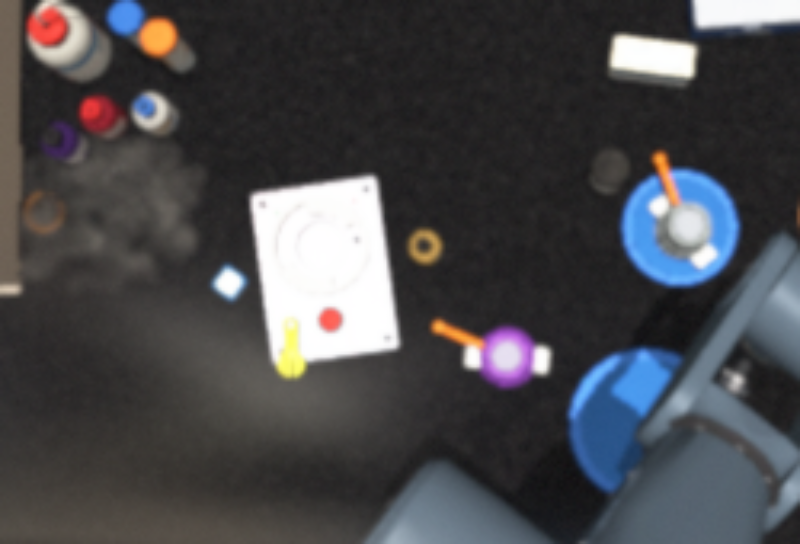

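The lens stands upright near the pad centre. The bottle, box and case are at their original pixels within 1 px.

```bash
python3 -c "
from station import manip
print(manip.sign_off())"
```

```text
the job is handed in; nothing more can be done
None
```

The lens is off its mount and standing upright on the smaller blue pad, and the job is handed in at about 20 s of robot time.

- **Order followed:** I swung the guard aside to about 1.6 rad and pressed the button to its hard stop (28 mm, 20 N). I then pushed the lever anticlockwise until the stop resisted (about 6.5 N), gripped the ribbed barrel, lifted the lens off, and released it once the pad carried its weight.
- **Last checks:**
  - **Lens:** in the last pictures its foot is near the pad centre and its lever points clear of the objective case.
  - **Bystanders:** the bottle, cover glass box and case are within about 1 px of where they started in the top view.
  - **Guard, button and gripper:** the guard is still aside, the button is still down, and the gripper is clear of everything.
- **Disagreements:**
  - **Tool tilt:** the tool had picked up a tilt of about 1.4° by the time I gripped. Turning the lens to its placing angle will have tilted it by up to about 1° while held. It looked level once released, but I did not measure that.
  - **Camera agreement:** the views agreed to about 3 mm on the lens and about 5 mm on the pad centre. Both are well inside the room for the foot on the pad.

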